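Tuck the sanding stick under the holder's weighted arm

TASK

One sanding stick has been left lying loose on the bench; put it away. Lay it flat on top of the three sticks in the wooden holder and slide it in lengthwise from the open front, under the upturned lip of the weighted steel arm, so that it lies in line with the others, its front end about 45 mm past the arm's foot (anywhere from 30 mm to the back stop will do), with the arm resting on it. Then let go.

Things in the scene. Friction and masses are not known exactly. Their poses are not given: they have to be found in the camera images.
- stick_center (a point): Centre (half-way up) of the loose sanding stick: a plain dark bar, 130 mm long along its y axis, 18 mm wide (x), 10 mm thick (z), about 20 g, lying flat on the bench. Both ends are alike; it can be held anywhere, e.g. 45 mm from its centre near the tail. A dark sanding pad (38 x 52 mm), a thin hex key and cutters also lie about and are not wanted.
- holder: Stick holder, fixed: plywood base 12 mm thick, 84 mm wide (y). Origin at bench level under the base, mid-width; x points from the open front (base edge x = -60 mm) to the back stop (face x = +55 mm, top z = 35 mm). Curbs to z = 20 mm at y = +-30 mm, x -5 to +55 mm. The tucked stick belongs with its length along x and its centre at about x = -35, y = 0, z = 27 mm.
- pile_front (a point): Middle of the front top edge of the pile: three sticks like the loose one lying side by side along the holder's x, in all 56 mm wide, from holder x = -76 to +54 mm; their flat tops are at z = 22 mm. Axes as the holder's. The loose stick goes on top.
- foot (a point): Lowest point, mid-width, of the rounded foot of the arm, a 50 mm wide bent smooth steel strap with a dark weight on it. At the start it rests on the pile at holder x = -15, z = 22 mm. In front of it the strap slopes up some 28 degrees to a lip at holder x = -50 mm (underside z = 41 mm): a stick pushed in (+x) on the pile rides under it and lifts the arm. Behind it the strap arches at z = 42 mm.
- press (a joint): Angle (rad) of the weighted arm about its hinge, across the holder at x = +85, z = 28 mm. 0: foot on the pile; positive: lifted; about 0.10 with one more stick under the foot. No spring, only its weight, about 1 N at the foot; pushing a stick in takes only 1 to 3 N.
Mind the look-alikes: they are no part of the job. Leave any green look-alike of the part that bears stick_center alone.

How it is judged:
By the outcome, as a careful person would: the job done as asked, in the order asked, and still so for the second after the job is handed in, with the robot touching nothing.
It also fails if it takes over 42 s, if anything falls off the work surface, if the arm or the gripper's body presses on something with over 40 N, if the wrist force passes 120 N, or if a joint passes its speed limit or range.

ROBOT

A 6-joint arm with a two-finger parallel gripper is mounted at the origin on a cart in front of the work surface, level with it; the furniture and walls round the work are solid. World frame = base frame: x ahead of the robot, y to its left, z up, the work surface at z = 0. Lengths are in m, angles in rad, forces in N, time in s.
With the tool pointing down it reaches from about 0.325 to 0.85 m from the base axis. Payload 4.4 kg.
Tool frame: the origin (TCP) lies on the front face of the gripper's body, between the roots of the fingers; the fingertips stand 97 mm ahead of it and the grasp point (between the pads) lies 78 mm ahead of it; z points along the fingers, y is the line along which they close (so a half turn about z gives the same grasp; the last joint's range is limited). The gripper opens to 94 mm and grips with 3 to 60 N. Pads are 16 mm wide; open, the fingers measure 119 mm over their backs; the gripper's body (75 mm by 177 mm) begins 78 mm behind the grasp point.
Start: joints at [1.01, 0.207, 1.542, -0, 1.393, -0.15], TCP at [0.23, 0.527, 0.303] pointing down, gripper open.
Joint ranges: [-2.73, 2.73], [-0.86, 2.22], [0.23, 2.46], [-1.11, 4.25], [0.08, 2.63], [-2.82, 2.82]. Speed limits (rad/s): [2.79, 2.79, 3.14, 3.14, 3.14, 3.14].

INTERFACE

Orientations are given as a unit quaternion [w, x, y, z].
In Python, from workcell import arm gives the robot as it stands. The module is installed in compiled form; this text tells all that it offers.
- The arm moves only by the tool play_rows, never from a script. Its argument "commands" is a list that holds one entry, the list of rows, each a list of 7 numbers: the shift along the tool's x, y, z in m, then the turn, a rotation vector about the tool's x, y, z in rad, then the gripper's target within -1 to 1 (fully open at 1, half-way at 0, shut at -1). In form: [[[dx, dy, dz, ax, ay, az, grip], ...]]. A call has 1 to 8 rows; each row is the pose to reach, as a shift and turn from the pose commanded when the call began, along the tool's axes at that moment; what a row does not reach only later rows make up. A row lasts 1/12 s, in which the tool goes at most 41.7 mm and 7.16 degrees, less where a joint would pass 70% of its speed; a pose out of reach is approached as far as the arm can. A call with a gripper value outside its range is refused whole. The fingers move at their own pace and stop on an object; the grip force is fixed at half the most. Time passes only in rows, so rows that repeat a pose let the fingers close. It gives the time, the measured TCP pose, the force, the opening and the grip force at its end, in the units of the state.
- arm.observe(): the state, without advancing time (a new reading comes with each control period).
- arm.capture(name): name is "side" or "top" or "wrist"; returns (picture, depth): 420x560x3 uint8, red, green, blue; 420x560 float32, m along the optical axis (not along the pixel's ray), 0 where there is no reading.
- arm.get_calibration(name): a dict with "fx", "fy", "cx", "cy" (pixels), "rvec" (rotation vector, rad) and "tvec" (3), from world to camera coordinates, as OpenCV has them. Camera axes: x right, y down, z forward; pixel columns grow to the right and rows downward; lengths in m; the calibration is good to about 2 mm. A picture is of the moment at which its call begins: read the wrist's pose just before it. get_calibration takes no time and is no camera call; for the wrist camera it gives the pose at the moment of the call.
- arm.sign_off(): hands the job in; it is judged then, once.
The state is a dict: "clock": time; "joint_pos": joint angles; "qd": joint speeds; "tau": joint torques, N m; "position": TCP position; "tool_rot": TCP orientation; "wrist_force": force on the tool from outside, world axes, zero at the start; "moment": the same for the moment, N m; "gripper_width": opening from 0.0 (shut) to 1.0 (fully open); "grip_force": force on a finger pad.
Only numpy, scipy, OpenCV 4.12 (cv2) and the standard library are available. Lean on these libraries where they do the work, as an engineer would, in place of code of your own. Each camera call takes 0.05 s, during which the arm holds its last target. There are 200 camera calls.

## Working session

There is one attempt and no reset: what is moved stays moved. The work goes in short steps, Python scripts to look and compute and a tool call to move; the robot and the scene stay as the last step left them, time stands still between calls to the robot, and variables do not carry over. Pictures are saved under pics/ and viewed, at most 10 in all, crops included, and the job is handed in when it is done.

Besides the shell and the picture viewer there is one more tool, called after "Emit:" as name(argument=value, ...), one argument or row to a line, values as JSON. play_rows: Moves the arm, as the interface text tells. Its arguments: {"type":"object","properties":{"commands":{"type":"array","items":{"type":"array","items":{"type":"array","items":{"type":"number"}}}}},"required":["commands"]}

```bash
mkdir -p pics; cat > h.py <<'E'
import numpy as np,cv2
from workcell import arm
from scipy.spatial.transform import Rotation as R
def cam(n):
    c=arm.get_calibration(n); return c,R.from_rotvec(np.ravel(c['rvec'])).as_matrix(),np.ravel(c['tvec'])
def ray(C,u,v,z):
    c,Rm,t=C; d=Rm.T@np.array([(u-c['cx'])/c['fx'],(v-c['cy'])/c['fy'],1]); o=-Rm.T@t
    return o+d*(z-o[2])/d[2]
def cloud(C,dep):
    c,Rm,t=C; v,u=np.indices(dep.shape); p=np.stack([(u-c['cx'])/c['fx']*dep,(v-c['cy'])/c['fy']*dep,dep],-1)
    w=(p-t)@Rm; w[dep<=0]=np.nan; return w
def rot(s): q=s['tool_rot']; return R.from_quat([q[1],q[2],q[3],q[0]])
E
python3 - <<'E'
from h import *
for n in ('top','side'):
    C=cam(n); p,d=arm.capture(n); cv2.imwrite(f'pics/{n}0.png',p[...,::-1]); np.savez(f'{n}0.npz',p=p,d=d)
    print(n,-C[1].T@C[2],C[1][2])
s=arm.observe(); print(s['clock'],s['position'],rot(s).as_matrix().round(3))
E
```

```text
top [ 0.46519082 -0.0756685   1.03601323] [ 0.18337007 -0.00911165 -0.98300173]
side [0.56182895 0.73525163 0.49203404] [ 0.09159415 -0.86411664 -0.4948868 ]
0.1 [0.22935571 0.5267045  0.30161567] [[-0.917  0.399 -0.001]
 [ 0.399  0.917 -0.002]
 [ 0.    -0.002 -1.   ]]
```

View pics/top0.png

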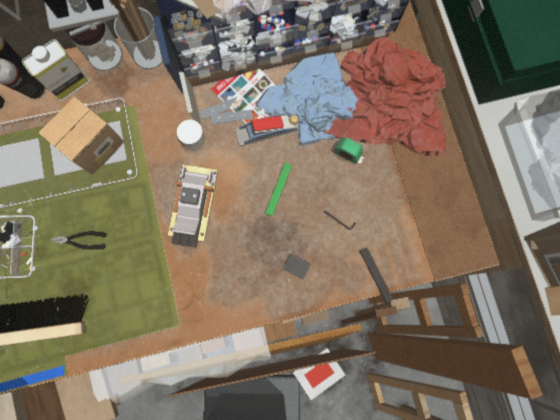

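View pics/side0.png

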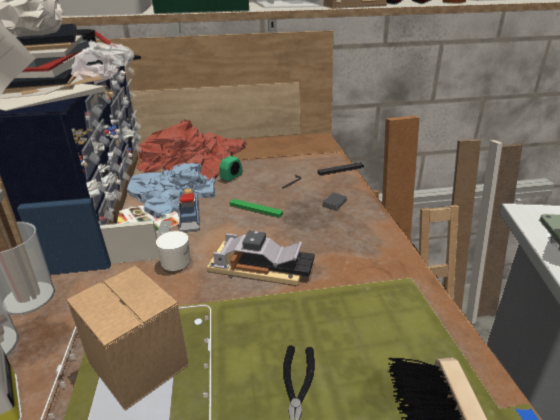

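The top view shows the holder at about (192,205) with its open front facing down towards (185,242). The loose dark stick is at (375,275), the green look-alike at (279,190) and the pad at (296,265). The side view agrees: stick at (340,169), holder at (262,258) with its front to the right.

```bash
python3 - <<'E'
from h import *
C=cam('top'); f=np.load('top0.npz'); p,d=f['p'],f['d']; w=cloud(C,d)
g=p.max(-1)
def blob(m,seed):
    n,l,st,_=cv2.connectedComponentsWithStats(m.astype(np.uint8)); 
    ids=[i for i in np.unique(l[seed[1]-6:seed[1]+7,seed[0]-6:seed[0]+7]) if i]; i=max(ids,key=lambda i:st[i,4]); return l==i
m=blob((g<70),(375,272)); v,u=np.nonzero(m); r=cv2.minAreaRect(np.c_[u,v].astype(np.float32)); print('stick',r,m.sum(), 'z',np.nanmedian(w[m][:,2]))
pts=np.array([ray(C,a,b,.01) for a,b in cv2.boxPoints(r)]); print(pts.round(4), ray(C,*r[0],.01), [np.linalg.norm(pts[i]-pts[i-1]).round(4) for i in range(4)])
m=blob((g<75),(186,240)); v,u=np.nonzero(m); r=cv2.minAreaRect(np.c_[u,v].astype(np.float32)); print('pile',r,m.sum())
pts=np.array([ray(C,a,b,.022) for a,b in cv2.boxPoints(r)]); print(pts.round(4),[np.linalg.norm(pts[i]-pts[i-1]).round(4) for i in range(4)])
# base yellowish plywood
h=cv2.cvtColor(p,cv2.COLOR_RGB2HSV); print(h[236,204],h[180,215],h[200,195])
m=(h[...,0]>15)&(h[...,0]<32)&(h[...,1]>40)&(h[...,2]>170); m[:, :160]=0;m[:,230:]=0;m[:155]=0;m[255:]=0
v,u=np.nonzero(m); r=cv2.minAreaRect(np.c_[u,v].astype(np.float32)); print('base',r,m.sum())
pts=np.array([ray(C,a,b,.012) for a,b in cv2.boxPoints(r)]); print(pts.round(4),[np.linalg.norm(pts[i]-pts[i-1]).round(4) for i in range(4)])
a=cv2.resize(p[150:260,150:240],None,fx=5,fy=5,interpolation=2); b=cv2.resize(p[240:320,350:410],None,fx=5,fy=5,interpolation=2)
o=np.zeros((550,760,3),np.uint8); o[:,:450]=a; o[:400,455:755]=b; cv2.imwrite('pics/crop.png',o[...,::-1])
E
```

```text
stick ((370.0, 271.0), (0.0, 0.0), 0.0) 1 z 0.005689343453322975
[[ 0.5247 -0.292   0.01  ]
 [ 0.5247 -0.292   0.01  ]
 [ 0.5247 -0.292   0.01  ]
 [ 0.5247 -0.292   0.01  ]] [ 0.52470463 -0.29197474  0.01      ] [np.float64(0.0), np.float64(0.0), np.float64(0.0), np.float64(0.0)]
pile ((179.82431030273438, 238.55404663085938), (1.1507929563522339, 9.04194450378418), 9.462322235107422) 11
[[0.581  0.1382 0.022 ]
 [0.6012 0.136  0.022 ]
 [0.6008 0.1334 0.022 ]
 [0.5806 0.1357 0.022 ]] [np.float64(0.0026), np.float64(0.0203), np.float64(0.0026), np.float64(0.0203)]
[ 22  88 206] [ 18  54 179] [ 40   7 116]
base ((193.60398864746094, 197.00082397460938), (37.48678970336914, 84.844970703125), 11.768289566040039) 587
[[0.6005 0.1683 0.012 ]
 [0.7972 0.139  0.012 ]
 [0.7799 0.0524 0.012 ]
 [0.5842 0.0845 0.012 ]] [np.float64(0.0853), np.float64(0.1989), np.float64(0.0883), np.float64(0.1984)]
```

View pics/crop.png

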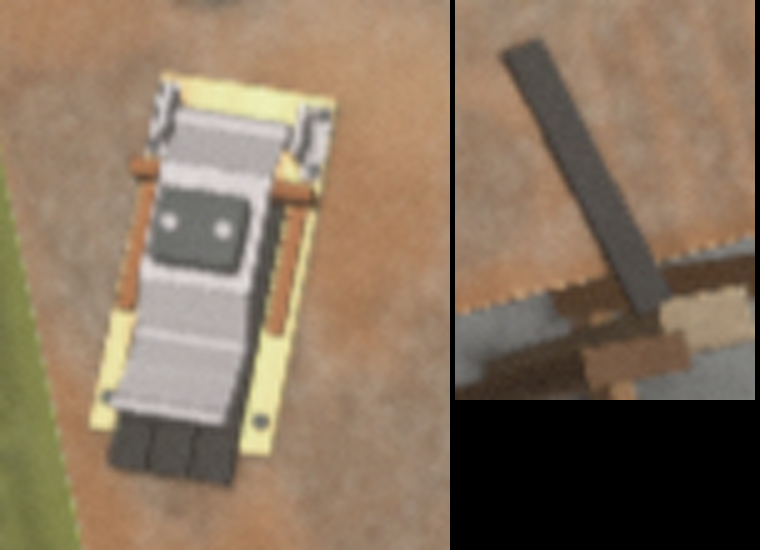

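The crop gives the holder's base corners: back (165,75) and (335,98), front (270,455) and (90,430). The stick's corners are (502,55), (540,40), (665,290) and (640,312), and its near end overhangs the bench edge. I'll compute the poses from these.

```bash
python3 - <<'E'
from h import *
C=cam('top'); f=np.load('top0.npz'); w=cloud(C,f['d'])
P=lambda L,z,ox,oy,sx: np.array([ray(C,ox+(a-sx)/5-.4,oy+b/5-.4,z) for a,b in L])
b=P([(165,75),(335,98),(270,455),(90,430)],.012,150,150,0); print('base',b.round(4))
ax=(b[0]+b[1]-b[2]-b[3])/2; print('len',np.linalg.norm(ax),'wid',np.linalg.norm(b[0]-b[1]),np.linalg.norm(b[2]-b[3])); ax/=np.linalg.norm(ax)
o=(b[2]+b[3])/2+.06*ax; print('origin',o,'yaw',np.degrees(np.arctan2(ax[1],ax[0])),'target',o-.035*ax)
pf=P([(108,465),(232,485)],.02,150,150,0); print('pilefront',pf.mean(0),'exp',o-.076*ax)
s=P([(502,55),(540,40),(665,290),(640,312)],.01,350,240,455); print('stick',s.round(4)); c=s.mean(0)
A=(s[0]+s[1])/2;B=(s[2]+s[3])/2; print('c',c,'len',np.linalg.norm(A-B),'yaw',np.degrees(np.arctan2(*(A-B)[1::-1])),'wid',np.linalg.norm(s[0]-s[1]))
print('depth z on stick',[w[int(v),int(u),2].round(4) for u,v in [(365,255),(372,270),(380,285)]])
dd=(A-B)/np.linalg.norm(A-B);print('grasp',c-.047*dd)
st=arm.observe(); print(np.degrees(rot(st).as_euler('xyz')))
E
```

```text
base [[0.7657 0.1404 0.012 ]
 [0.7558 0.0609 0.012 ]
 [0.5882 0.084  0.012 ]
 [0.5985 0.1659 0.012 ]]
len 0.1691738374369383 wid 0.08020343002308787 0.08249673790171273
origin [0.65269894 0.11633407 0.012     ] yaw -8.261494922204637 target [0.61806215 0.12136326 0.012     ]
pilefront [0.57761566 0.12712413 0.02      ] exp [0.57748762 0.1272546  0.012     ]
stick [[ 0.5703 -0.2681  0.01  ]
 [ 0.5774 -0.2856  0.01  ]
 [ 0.4665 -0.3387  0.01  ]
 [ 0.4567 -0.3272  0.01  ]]
c [ 0.51773063 -0.30490465  0.01      ] len 0.1254896127533576 yaw 26.563927933195977 wid 0.01879436434371386
depth z on stick [np.float64(0.0068), np.float64(0.0093), np.float64(0.0061)]
grasp [ 0.47569214 -0.32592287  0.01      ]
[-1.79883879e+02 -1.69595470e-02  1.56463228e+02]
```

Emit:
play_rows(
  commands=[
    [[-0.566,-0.683,0.05,0,0,2.27,0],[-0.566,-0.683,0.05,0,0,2.27,0],[-0.566,-0.683,0.05,0,0,2.27,0],[-0.566,-0.683,0.05,0,0,2.27,0],[-0.566,-0.683,0.05,0,0,2.27,0],[-0.566,-0.683,0.05,0,0,2.27,0],[-0.566,-0.683,0.05,0,0,2.27,0],[-0.566,-0.683,0.05,0,0,2.27,0]],
  ],
)

```text
clock: 0.77
position: [0.3216, 0.2056, 0.2835]
tool_rot: [0.0, 0.65, 0.76, -0.0]
wrist_force: [0.9, 0.4, 0.5]
gripper_width: 0.505
grip_force: 0.0
```

```bash
cat > go.py <<'E'
import sys
from h import *
# usage: go.py x y z yaw_deg(tool x) -> shift & turn in tool axes (tool pointing down)
def go(x,y,z,yaw):
    s=arm.observe(); r=rot(s); a=np.radians(yaw); c,n=np.cos(a),np.sin(a)
    T=R.from_matrix([[c,n,0],[n,-c,0],[0,0,-1]])
    print('t',s['clock'],'pos',np.round(s['position'],4),'F',np.round(s['wrist_force'],1),'w',s['gripper_width'])
    print('shift',r.inv().apply(np.array([x,y,z])-s['position']).round(4),'turn',(r.inv()*T).as_rotvec().round(4))
if __name__=='__main__': go(*map(float,sys.argv[1:]))
E
python3 go.py .476 -.326 .25 26.6
```

```text
t 0.7667 pos [0.3216 0.2056 0.2835] F [0.9 0.4 0.5] w 0.5054856560907095
shift [-0.549   0.0706  0.0335] turn [0.0000e+00 1.0000e-04 1.2613e+00]
```

Emit:
play_rows(
  commands=[
    [[-0.549,0.07,0.033,0,0,1.26,0],[-0.549,0.07,0.033,0,0,1.26,0],[-0.549,0.07,0.033,0,0,1.26,0],[-0.549,0.07,0.033,0,0,1.26,0],[-0.549,0.07,0.033,0,0,1.26,0],[-0.549,0.07,0.033,0,0,1.26,0],[-0.549,0.07,0.033,0,0,1.26,0],[-0.549,0.07,0.033,0,0,1.26,0]],
  ],
)

```text
clock: 1.43
position: [0.4159, -0.1138, 0.2637]
tool_rot: [-0.0, 0.935, 0.354, 0.0]
wrist_force: [0.9, 0.7, -0.6]
gripper_width: 0.502
grip_force: 0.0
```

```bash
python3 go.py .476 -.326 .25 26.6
```

```text
t 1.4333 pos [ 0.4159 -0.1138  0.2637] F [ 0.9  0.7 -0.6] w 0.5024332056623397
shift [-0.0955  0.1988  0.0137] turn [-2.000e-04 -1.000e-04  2.595e-01]
```

Emit:
play_rows(
  commands=[
    [[-0.095,0.199,0.014,0,0,0.26,0],[-0.095,0.199,0.014,0,0,0.26,0],[-0.095,0.199,0.014,0,0,0.26,0],[-0.095,0.199,0.014,0,0,0.26,0],[-0.095,0.199,0.014,0,0,0.26,0],[-0.095,0.199,0.014,0,0,0.26,0],[-0.095,0.199,0.014,0,0,0.26,0],[-0.095,0.199,0.014,0,0,0.26,0]],
  ],
)

```text
clock: 2.1
position: [0.4777, -0.3229, 0.2491]
tool_rot: [-0.001, 0.973, 0.233, -0.001]
wrist_force: [-0.6, -0.4, 0.1]
gripper_width: 0.5
grip_force: 0.0
```

```bash
python3 - <<'E'
from h import *
C=cam('wrist'); p,d=arm.capture('wrist'); cv2.imwrite('pics/w1.png',p[...,::-1]); np.savez('w1.npz',p=p,d=d,rv=C[0]['rvec'],tv=C[2])
from go import go; go(.476,-.326,.25,26.6); print(-C[1].T@C[2])
for q in [(.476,-.326,.01),(.5177,-.305,.01)]:
    x=C[1]@np.array(q)+C[2]; print(x[0]/x[2]*C[0]['fx']+C[0]['cx'],x[1]/x[2]*C[0]['fy']+C[0]['cy'])
E
```

```text
t 2.15 pos [ 0.4777 -0.322   0.2493] F [-0.   0.3 -0. ] w 0.5001923016345468
shift [-0.0033  0.0028 -0.0007] turn [-0.0026  0.0004  0.0068]
[ 0.53638861 -0.29307311  0.33106691]
280.0673495642029 209.2565612338745
280.33837122708087 162.3916006910409
```

View pics/w1.png

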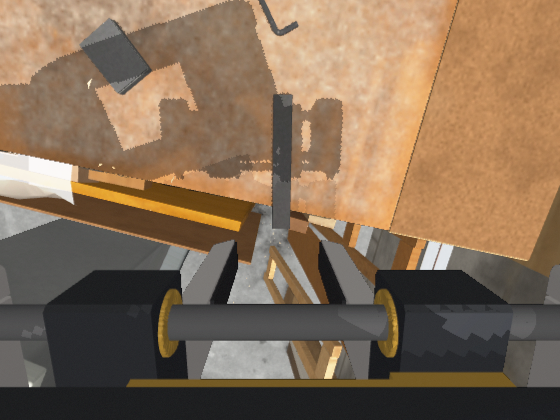

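The wrist view shows the loose stick nearly vertical in the image: far end (273–292, 94), near end (273–290, 228). It overhangs the bench edge slightly. I'll measure it.

```bash
python3 - <<'E'
from h import *
C=cam('wrist'); f=np.load('w1.npz'); p=f['p'].astype(int)
m=((p.max(-1)<95)&(p.max(-1)-p.min(-1)<14)); m[:, :262]=0; m[:,302:]=0; m[:88]=0; m[234:]=0
n,l,st,_=cv2.connectedComponentsWithStats(m.astype(np.uint8)); i=1+st[1:,4].argmax(); print(st[i])
for v in (110,150,190,215): u=np.nonzero(m[v])[0]; print(v,u.min(),u.max())
s=np.array([ray(C,a,b,.01) for a,b in [(273,94),(292,94),(290.5,228),(273,228)]]);A=s[:2].mean(0);B=s[2:].mean(0);c=(A+B)/2;d=A-B;L=np.linalg.norm(d);d/=L
print(c,L,np.linalg.norm(s[0]-s[1]),np.degrees(np.arctan2(d[1],d[0])),'grasp50',c-.05*d)
from go import go; g=c-.05*d; go(g[0],g[1],.099,np.degrees(np.arctan2(d[1],d[0])))
E
```

```text
[ 272   95   20  135 2180]
110 273 291
150 273 290
190 274 289
215 262 289
[ 0.51699749 -0.3063256   0.01      ] 0.12930049199104401 0.017690458809923953 26.883494215269646 grasp50 [ 0.4724011  -0.32893449  0.01      ]
t 2.15 pos [ 0.4777 -0.322   0.2493] F [-0.   0.3 -0. ] w 0.5001923016345468
shift [-0.0078  0.0042  0.1503] turn [-0.0026  0.0004  0.0019]
```

Emit:
play_rows(
  commands=[
    [[-0.008,0.004,0.04,0,0,0.002,0],[-0.008,0.004,0.08,0,0,0.002,0],[-0.008,0.004,0.11,0,0,0.002,0],[-0.008,0.004,0.11,0,0,0.002,0],[-0.008,0.004,0.11,0,0,0.002,0]],
  ],
)

```text
clock: 2.57
position: [0.4718, -0.3277, 0.1388]
tool_rot: [-0.002, 0.972, 0.233, -0.001]
wrist_force: [1.0, 0.1, 0.6]
gripper_width: 0.496
grip_force: 0.0
```

```bash
python3 go.py .4724 -.3289 .099 26.9
```

```text
t 2.5667 pos [ 0.4718 -0.3277  0.1388] F [1.  0.1 0.6] w 0.49599861690256425
shift [0.     0.0015 0.0398] turn [-0.005   0.0015  0.0012]
```

Emit:
play_rows(
  commands=[
    [[0,0.001,0.025,-0.003,0,0,0],[0,0.001,0.04,-0.003,0,0,0],[0,0.001,0.04,-0.003,0,0,0],[0,0.001,0.04,-0.003,0,0,-1],[0,0.001,0.04,-0.003,0,0,-1],[0,0.001,0.04,-0.003,0,0,-1],[0,0.001,0.04,-0.003,0,0,-1],[0,0.001,0.04,-0.003,0,0,-1]],
  ],
)

```text
clock: 3.23
position: [0.4739, -0.3319, 0.1014]
tool_rot: [0.002, 0.973, 0.232, 0.001]
wrist_force: [0.3, -0.1, 7.5]
gripper_width: 0.188
grip_force: 29.8
```

```bash
python3 go.py .4724 -.3289 .25 26.9
```

```text
t 3.2333 pos [ 0.4739 -0.3319  0.1014] F [ 0.3 -0.1  7.5] w 0.18795367391292758
shift [ 1.000e-04 -2.600e-03 -1.486e-01] turn [ 0.0051 -0.0008 -0.0007]
```

Emit:
play_rows(
  commands=[
    [[0,0,-0.03,0,0,0,-1],[0,-0.002,-0.07,0,0,0,-1],[0,-0.002,-0.11,0,0,0,-1],[0,-0.002,-0.148,0,0,0,-1],[0,-0.002,-0.148,0,0,0,-1]],
  ],
)

```text
clock: 3.65
position: [0.4758, -0.3324, 0.2582]
tool_rot: [0.009, 0.973, 0.232, 0.005]
wrist_force: [1.1, -1.5, 0.5]
gripper_width: 0.182
grip_force: 29.8
```

```bash
python3 go.py .45 .145 .23 -8.3
```

```text
t 3.65 pos [ 0.4758 -0.3324  0.2582] F [ 1.1 -1.5  0.5] w 0.18187828990559732
shift [ 0.1926 -0.4381  0.0207] turn [ 0.0173 -0.0121  0.6137]
```

Emit:
play_rows(
  commands=[
    [[0.193,-0.438,0.021,0,0,0.614,-1],[0.193,-0.438,0.021,0,0,0.614,-1],[0.193,-0.438,0.021,0,0,0.614,-1],[0.193,-0.438,0.021,0,0,0.614,-1],[0.193,-0.438,0.021,0,0,0.614,-1],[0.193,-0.438,0.021,0,0,0.614,-1],[0.193,-0.438,0.021,0,0,0.614,-1],[0.193,-0.438,0.021,0,0,0.614,-1]],
  ],
)

```text
clock: 4.32
position: [0.4544, -0.0021, 0.2331]
tool_rot: [0.001, 0.997, -0.073, 0.001]
wrist_force: [1.1, -0.0, 0.1]
gripper_width: 0.186
grip_force: 29.8
```

```bash
python3 go.py .45 .145 .23 -8.3
```

```text
t 4.3167 pos [ 0.4544 -0.0021  0.2331] F [ 1.1 -0.   0.1] w 0.18560498689938137
shift [-0.0258 -0.1449  0.0027] turn [ 0.0025 -0.0029 -0.0012]
```

Emit:
play_rows(
  commands=[
    [[-0.026,-0.145,0.003,0.002,-0.002,0,-1],[-0.026,-0.145,0.003,0.002,-0.002,0,-1],[-0.026,-0.145,0.003,0.002,-0.002,0,-1],[-0.026,-0.145,0.003,0.002,-0.002,0,-1],[-0.026,-0.145,0.003,0.002,-0.002,0,-1],[-0.026,-0.145,0.003,0.002,-0.002,0,-1]],
  ],
)

```text
clock: 4.82
position: [0.4499, 0.1442, 0.2295]
tool_rot: [0.0, 0.997, -0.071, -0.0]
wrist_force: [0.1, 0.1, 0.2]
gripper_width: 0.189
grip_force: 29.8
```

```bash
python3 - <<'E'
from h import *
C=cam('wrist'); p,d=arm.capture('wrist'); cv2.imwrite('pics/w2.png',p[...,::-1]); np.savez('w2.npz',p=p,d=d,rv=C[0]['rvec'],tv=C[2])
from go import go; go(.45,.145,.23,-8.3)
E
```

```text
t 4.8667 pos [0.4501 0.1432 0.2295] F [ 0.6 -0.3 -0.6] w 0.18508356244285976
shift [-0.0004 -0.0017 -0.0005] turn [0.0012 0.     0.0008]
```

View pics/w2.png

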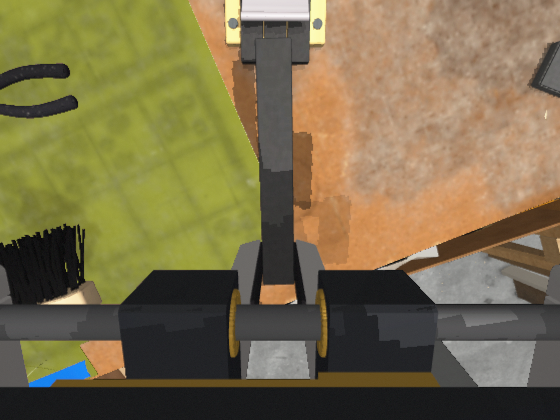

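The wrist view shows the held stick from (257–293, 38) down to the jaws, and the pile front with the base holes (233,24) and (317,24) at the top. I'll use depth to check the stick's pitch and to refine the holder's line.

```bash
python3 - <<'E'
from h import *
C=cam('wrist'); f=np.load('w2.npz'); p,d=f['p'].astype(int),f['d']; w=cloud(C,d)
print('axis',C[1][2])
for v in (42,60,100,140,180,220,235): 
    print(v,w[v,264:288].mean(0).round(4) if True else 0, np.nanmedian(w[v,264:288,2]).round(4))
# stick edges by depth: z>.1
m=(w[...,2]>.09)&(w[...,2]<.19); m[230:]=0; m[:30]=0
for v in (45,90,150,210):
    u=np.nonzero(m[v,230:320])[0]+230; print(v,u.min(),u.max(),'L/R',w[v,u.min()+1].round(4),w[v,u.max()-1].round(4))
print('top v',np.nonzero(m[:,276])[0].min())
# base yellow sides & holes
h=cv2.cvtColor(f['p'],cv2.COLOR_RGB2HSV)
dk=(f['p'].max(-1)<75); 
for v in (50,56):
    u=np.nonzero(dk[v,225:325])[0]+225; print('pile',v,u.min(),u.max(),w[v,u.min()+2].round(4),w[v,u.max()-2].round(4))
yl=(h[...,0]>20)&(h[...,0]<35)&(h[...,1]>60)&(h[...,2]>150); yl[60:]=0
for v in (8,20,34,40):
    u=np.nonzero(yl[v,215:335])[0]+215
    if len(u): a,b=ray(C,u.min()-.5,v,.012),ray(C,u.max()+.5,v,.012); print('base',v,u.min(),u.max(),a.round(4),b.round(4),((a+b)/2).round(4))
vv=np.nonzero(yl[:,317])[0]; print('front v',vv.max(), ray(C,317,vv.max()+.5,.012))
E
```

```text
axis [-0.22437532  0.03031199 -0.97403126]
42 [0.561  0.1284 0.1377] 0.1379
60 [0.5529 0.1296 0.1378] 0.1379
100 [0.5344 0.1323 0.1382] 0.1383
140 [0.5149 0.1352 0.1377] 0.1379
180 [nan nan nan] 0.1378
220 [0.4726 0.1413 0.1379] 0.138
235 [0.4642 0.1426 0.138 ] 0.138
45 255 291 L/R [0.5609 0.138  0.1381] [0.5587 0.1216 0.1376]
90 256 291 L/R [0.5403 0.1408 0.1388] [0.5381 0.1244 0.1377]
150 258 292 L/R [0.5112 0.1443 0.1393] [0.5087 0.1279 0.1375]
210 260 292 L/R [0.4794 0.1483 0.1385] [0.4771 0.1322 0.1382]
top v 38
pile 50 255 291 [0.5588 0.1379 0.1373] [0.5566 0.1224 0.1373]
pile 56 255 291 [0.5559 0.1383 0.1381] [0.5536 0.1228 0.1385]
base 8 225 325 [0.6254 0.1619 0.012 ] [0.6136 0.0798 0.012 ] [0.6195 0.1209 0.012 ]
base 20 225 324 [0.6166 0.1635 0.012 ] [0.6048 0.0816 0.012 ] [0.6107 0.1225 0.012 ]
base 34 226 324 [0.6061 0.1646 0.012 ] [0.5944 0.0827 0.012 ] [0.6002 0.1237 0.012 ]
base 40 226 324 [0.6016 0.1654 0.012 ] [0.5898 0.0833 0.012 ] [0.5957 0.1243 0.012 ]
front v 43 [0.58803925 0.08979223 0.012     ]
```

Emit:
play_rows(
  commands=[
    [[0.01,-0.001,0.03,0,0,0.015,-1],[0.03,-0.001,0.07,0,0,0.015,-1],[0.03,-0.001,0.102,0,0,0.015,-1],[0.03,-0.001,0.102,0,0,0.015,-1],[0.03,-0.001,0.102,0,0,0.015,-1]],
  ],
)

```text
clock: 5.28
position: [0.4787, 0.1382, 0.1259]
tool_rot: [0.001, 0.997, -0.081, -0.003]
wrist_force: [-0.1, -0.1, 0.7]
gripper_width: 0.184
grip_force: 30.0
```

```bash
python3 - <<'E'
from h import *
from go import go
for n in ('wrist','side'):
    C=cam(n); p,d=arm.capture(n)
    if n=='side': cv2.imwrite('pics/s2.png',cv2.resize(p[190:310,180:360],None,fx=4,fy=4,interpolation=2)[...,::-1])
    else:
        w=cloud(C,d)
        for v in (45,90,150,210): print(v,np.nanmedian(w[v,268:285],0).round(4))
        cv2.imwrite('pics/w3.png',p[...,::-1])
o=np.array([.6527,.1163]);ax=np.array([.9896,-.1437]);P=o-.084*ax
go(P[0],P[1],.1245,-8.2); print(rot(arm.observe()).as_matrix().round(4))
E
```

```text
45 [0.5871 0.1213 0.0343]
90 [0.5668 0.1247 0.0345]
150 [0.5378 0.1295 0.0347]
210 [0.5063 0.1347 0.0344]
t 5.3833 pos [0.4809 0.1391 0.129 ] F [ 0.8  0.4 -0.1] w 0.18604288592910082
shift [ 0.0893 -0.0037  0.0046] turn [ 0.0001 -0.0016 -0.0187]
[[ 9.869e-01 -1.611e-01  1.500e-03]
 [-1.611e-01 -9.869e-01 -3.000e-04]
 [ 1.600e-03  1.000e-04 -1.000e+00]]
```

View pics/s2.png

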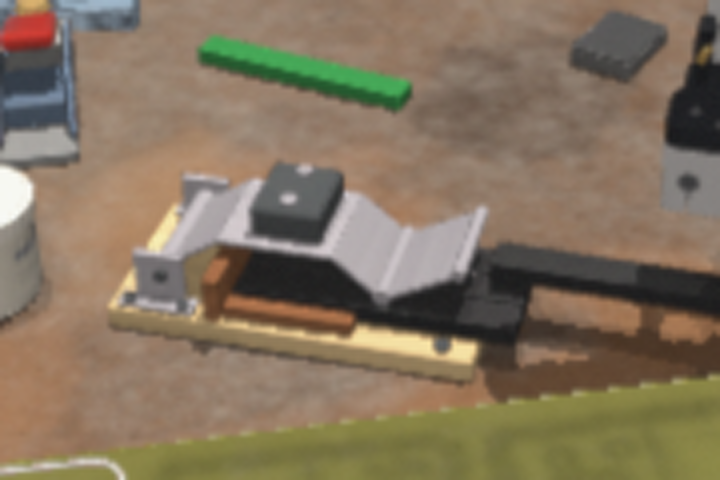

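View pics/w3.png

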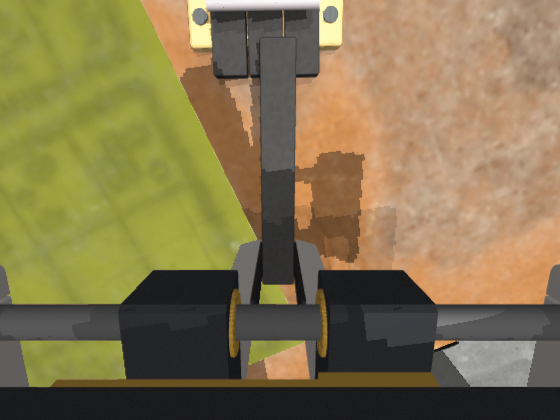

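The side crop shows the stick's front just over the pile, below the lip. The wrist view shows the stick front (260–295, 38) a few mm to the right of the pile's middle (214–319). I'll fix yaw and sideways position before sliding.

Emit:
play_rows(
  commands=[
    [[0.0,-0.0035,0.0,0,0,-0.018,-1],[0.0,-0.0035,0.0,0,0,-0.018,-1],[0.0,-0.0035,0.0,0,0,-0.018,-1],[0.0,-0.0035,0.0,0,0,-0.018,-1]],
  ],
)

```text
clock: 5.72
position: [0.481, 0.1437, 0.1287]
tool_rot: [0.0, 0.997, -0.071, 0.001]
wrist_force: [-0.2, -1.1, 0.2]
gripper_width: 0.185
grip_force: 30.0
```

```bash
python3 - <<'E'
from h import *
from go import go
C=cam('wrist'); p,d=arm.capture('wrist'); w=cloud(C,d)
for v in (45,90,150,210):
    r=w[v,240:315]; k=(r[:,2]>.03); print(v,'stick mid',((np.array(r[k][0])+r[k][-1])/2).round(4))
g=p.max(-1)
for v in (50,58,66):
    u=np.nonzero(g[v,190:345]<85)[0]+190; a,b=ray(C,u.min()-.5,v,.022),ray(C,u.max()+.5,v,.022); print('pile',u.min(),u.max(),((a+b)/2).round(4),np.linalg.norm(a-b).round(4), 'o-line y',(.1163-(((a+b)/2)[0]-.6527)*.1452).round(4))
o=np.array([.6527,.1163]);ax=np.array([.9896,-.1437]);P=o-.084*ax
go(P[0],P[1],.1245,-8.2)
E
```

```text
45 stick mid [0.5908 0.1287 0.0369]
90 stick mid [0.5701 0.1314 0.0377]
150 stick mid [0.5409 0.1355 0.0371]
210 stick mid [0.5092 0.1401 0.0372]
pile 257 333 [0.5909 0.119  0.022 ] 0.041 o-line y 0.1253
pile 229 301 [0.5892 0.1354 0.022 ] 0.039 o-line y 0.1255
pile 230 301 [0.5852 0.1358 0.022 ] 0.0387 o-line y 0.1261
t 5.7667 pos [0.4808 0.1437 0.1284] F [ 0.7 -0.7  0.7] w 0.18704316468253906
shift [0.09   0.0026 0.004 ] turn [ 0.0001 -0.0014  0.0013]
```

Emit:
play_rows(
  commands=[
    [[0.0,0.0025,0.002,0,0,0.001,-1],[0.0,0.0025,0.004,0,0,0.001,-1],[0.0,0.0025,0.004,0,0,0.001,-1],[0.01,0.0025,0.004,0,0,0.001,-1],[0.02,0.0025,0.004,0,0,0.001,-1],[0.03,0.0025,0.004,0,0,0.001,-1],[0.03,0.0025,0.004,0,0,0.001,-1]],
  ],
)

```text
clock: 6.35
position: [0.5127, 0.1363, 0.1239]
tool_rot: [0.0, 0.997, -0.072, 0.001]
wrist_force: [-0.2, -0.2, -0.3]
gripper_width: 0.185
grip_force: 30.0
```

```bash
python3 - <<'E'
from h import *
from go import go
C=cam('wrist'); p,d=arm.capture('wrist'); w=cloud(C,d); cv2.imwrite('pics/w4.png',p[...,::-1])
for v in (90,120,150,180,210): print(v,np.nanmedian(w[v,270:285],0).round(4))
o=np.array([.6527,.1163]);ax=np.array([.9896,-.1437]);P=o-.084*ax
go(P[0],P[1],.1245,-8.2)
E
```

```text
90 [0.6019 0.124  0.0318]
120 [0.5875 0.1261 0.032 ]
150 [0.5726 0.1283 0.0322]
180 [0.5572 0.1305 0.0327]
210 [0.541  0.1329 0.0325]
t 6.4 pos [0.5115 0.1364 0.1236] F [-0.2  0.2 -1. ] w 0.18643043777762106
shift [ 0.0586 -0.0004 -0.0009] turn [ 0.0002 -0.0008 -0.0009]
```

View pics/w4.png

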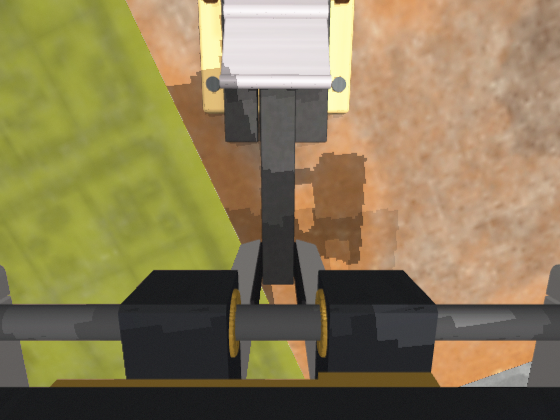

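The stick is now under the lip and centred: its mid is at u≈278 and the pile spans 224–328. Its top is at z≈32 mm. I'll slide it home.

Emit:
play_rows(
  commands=[
    [[0.01,0,0,0,0,0,-1],[0.02,0,0,0,0,0,-1],[0.03,0,0,0,0,0,-1],[0.04,0,0,0,0,0,-1],[0.05,0,0,0,0,0,-1],[0.058,0,0,0,0,0,-1],[0.058,0,0,0,0,0,-1],[0.058,0,0,0,0,0,-1]],
  ],
)

```text
clock: 7.07
position: [0.568, 0.1282, 0.1234]
tool_rot: [0.0, 0.997, -0.072, 0.0]
wrist_force: [-0.2, 0.4, -1.2]
gripper_width: 0.187
grip_force: 30.0
```

```bash
python3 - <<'E'
from h import *
from go import go
C=cam('wrist'); p,d=arm.capture('wrist'); w=cloud(C,d)
for v in (150,180,210,230): print(v,np.nanmedian(w[v,272:284],0).round(4))
C=cam('side'); p,d=arm.capture('side'); cv2.imwrite('pics/s3.png',cv2.resize(p[190:310,180:360],None,fx=4,fy=4,interpolation=2)[...,::-1])
o=np.array([.6527,.1163]);ax=np.array([.9896,-.1437]);P=o-.084*ax
go(P[0],P[1],.1245,-8.2)
E
```

```text
150 [0.6281 0.1199 0.0431]
180 [0.6147 0.1219 0.0521]
210 [0.5961 0.1245 0.0319]
230 [0.5849 0.1261 0.0318]
t 7.1667 pos [0.5672 0.1284 0.1234] F [ 0.3 -0.1 -1.1] w 0.1883809486923479
shift [ 0.0024 -0.0003 -0.0011] turn [ 0.0005  0.0003 -0.0001]
```

View pics/s3.png

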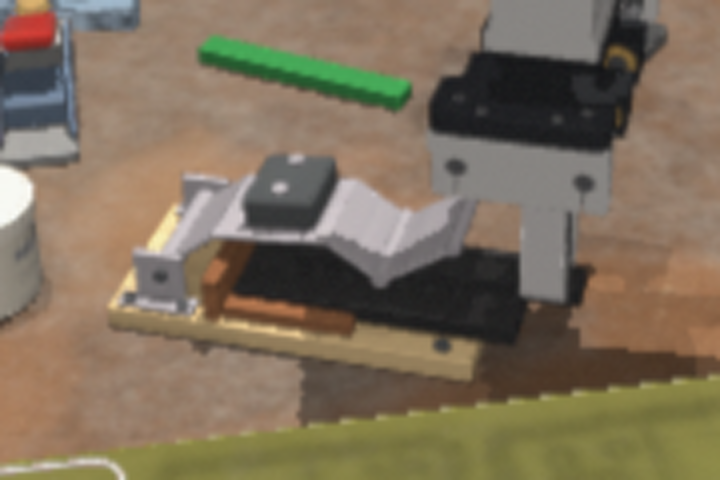

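The arm is lifted with the stick under its foot. Now I'll release and rise.

Emit:
play_rows(
  commands=[
    [[0,0,0,0,0,0,-0.3],[0,0,0,0,0,0,-0.3],[0,0,0,0,0,0,-0.3],[0,0,0,0,0,0,-0.3],[0,0,-0.03,0,0,0,-0.3],[-0.02,0,-0.07,0,0,0,-0.3],[-0.05,0,-0.11,0,0,0,-0.3],[-0.08,0,-0.13,0,0,0,-0.3]],
  ],
)

```text
clock: 7.83
position: [0.4934, 0.1392, 0.2533]
tool_rot: [-0.0, 0.997, -0.072, 0.002]
wrist_force: [0.5, 0.5, 1.2]
gripper_width: 0.35
grip_force: 0.0
```

Emit:
play_rows(
  commands=[
    [[-0.04,0,-0.02,0,0,0,-0.3],[-0.06,0,-0.02,0,0,0,-0.3],[-0.06,0,-0.02,0,0,0,-0.3],[-0.06,0,-0.02,0,0,0,-0.3],[-0.06,0,-0.02,0,0,0,-0.3]],
  ],
)

```text
clock: 8.25
position: [0.4333, 0.1478, 0.2702]
tool_rot: [0.0, 0.997, -0.072, 0.0]
wrist_force: [-0.4, 0.1, -0.2]
gripper_width: 0.35
grip_force: 0.0
```

```bash
python3 - <<'E'
from h import *
C=cam('wrist'); p,d=arm.capture('wrist'); w=cloud(C,d)
o=np.array([.6527,.1163]);ax=np.array([.9896,-.1437]); ay=np.array([.1437,.9896])
# points 28..38 mm high in front of lip, holder frame
q=w[(w[...,2]>.028)&(w[...,2]<.037)]; x=(q[:,:2]-o)@ax; y=(q[:,:2]-o)@ay; k=(abs(y)<.03)&(x<-.055)&(x>-.13); print('stick tail',k.sum(),x[k].min(),'y',y[k].min(),y[k].max(),'z',np.median(q[k][:,2]))
xs,ys=x[k],y[k]; print('slope deg',np.degrees(np.polyfit(xs,ys,1)[0]))
s,_=arm.capture('side')
im=np.zeros((420,760,3),np.uint8); im[:,:400]=p[:,80:480]; im[:240,400:]=cv2.resize(s[190:310,180:360],None,fx=2,fy=2); cv2.imwrite('pics/f.png',im[...,::-1]); print(arm.observe()['clock'],arm.observe()['position'])
E
```

```text
stick tail 1152 -0.10246903419760177 y -0.008692683223049532 0.008838217873035945 z 0.03199117443924739
slope deg 0.016488234535823897
8.35 [0.4336314  0.14764394 0.2697459 ]
```

View pics/f.png

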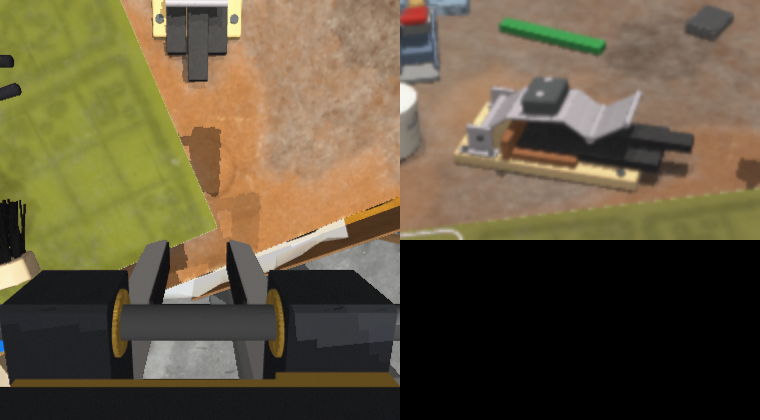

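The picture shows the stick lying flat and straight on the pile, with its tail at (198,80) in the wrist half. The tail measures −102 mm in the holder frame, so the front is at +28 mm, 43 mm past the foot. The steel arm rests on the stick and the gripper is clear.

```bash
python3 -c "
from workcell import arm
print(arm.sign_off())"
```

```text
the job is handed in; nothing more can be done
None
```

The loose stick is in the holder, flat and in line on the pile with its front end about 43 mm past the foot and the steel arm resting on it; the gripper has let go and the job was handed in at about 8.4 s.

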